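# Slide the sample in and hold the photometer's spring dial at the third click

### The job

Take a reading on the bench photometer: slide the sample carriage along its rails all the way in under the reading head until it meets its stop, and only then press the spring dial's handle down, past the first two clicks to the third, close to the end of its travel. It springs back if let go, so finish while still holding the handle down at the third click, with the carriage still fully in. Leave the other things on the bench where they are.

Things in the scene. Friction and masses are not known exactly. Their poses are not given: they have to be found in the camera images.
- carriage_post (a point): grip point on the sample carriage: on the axis of its plain upright round steel post (18 mm diameter), 84 mm above the bench, 30 mm above the carriage's deck and 20 mm below the post's top. The post stands at the carriage's end away from the reading head, 15 mm in from that end. Axes: x across the rails, y along the rails towards the reading head, z up.
- carriage (a joint): travel of the sample carriage towards the reading head (m): 0 = fully out, 0.120 = fully in, at its stop. Starts between 0 and 0.07, about 2 N of friction, stays where left. It is a flat aluminium sled on two steel rails, 94 mm wide, 140 mm long, 16 mm thick, deck 54 mm above the bench; a closed glass vial (25 mm wide) is fixed in it at the end towards the head.
- head_top (a point): centre of the top of the white reading head, 150 mm above the bench, fixed to the instrument (a black cap on it rises 8 mm more). The head is 120 mm across the rails and 70 mm along them, an arch that the vial passes under. With the carriage fully in, the post is 102 mm from here along -y. Axes as photometer.
- dial_pivot (a point): centre of the spring dial, 110 mm above the bench, fixed to the instrument: a black disc 72 mm across, upright in an aluminium fork, its axle level and along x. It stands on the far side of the reading head from the rails. Axes: x along the axle (across the rails), y along the instrument from the rails towards the dial's handle, z up; its yaw is the instrument's.
- dial (a joint): turn of the dial (rad), growing as its handle is pressed down: 0 = rest, clicks at 0.24, 0.48, 0.72, stop at 0.76. The lever then points 0.365 minus this above level, on the +y side of dial_pivot. A spring returns it to 0 from everywhere, clicks too. Push at the handle: about 5 N at rest, 8 to 10 N on the way to each click, dropping to 3 to 5 N as it falls in; about 8 N held at the third.
- dial_handle (a point): handle of the dial: plain black round bar 22 mm in diameter, 56 mm long, parallel to the axle, on the end of a steel lever, its centre 100 mm from dial_pivot. This point is its centre, x along the bar. At rest its centre is 146 mm above the bench, at the third click 75 mm. Nothing stands above or below it.
- photometer: the instrument, fixed to the bench: grey base 120 mm by 385 mm, 20 mm thick, with from -y to +y the rails (y = -262 to +23 mm), the white reading head (y = -38 to +32 mm) and the dial (axle y = +68 mm, handle y = 161 to 168 mm). Origin on the bench under the head; x across, y along the rails towards the dial, z up.
- beaker_small: bystander, to be left alone: empty glass beaker 60 mm wide, 75 mm tall; origin at the centre of its underside
- beaker_large: bystander, to be left alone: empty glass beaker 80 mm wide, 100 mm tall; origin at the centre of its underside
- dish_stack: bystander, to be left alone: stack of two clear covered culture dishes, 90 mm wide, 34 mm tall; origin at the centre of its underside
- measuring_cylinder: bystander, to be left alone: glass measuring cylinder, foot 72 mm, 157 mm tall; origin at the centre of its underside
- jar: bystander, to be left alone: jar with a white lid, 68 mm wide, 85 mm tall; origin at the centre of its underside
- mortar: bystander, to be left alone: white ceramic bowl 84 mm wide, 50 mm tall; origin at the centre of its underside
- reagent_bottle: bystander, to be left alone: amber bottle 60 mm wide, 130 mm tall; origin at the centre of its underside

How it is judged:
By the outcome, as a careful person would: the job done as asked, in the order asked, and still so for the second after the job is handed in, while the arm keeps its last pose, push and grip.
It also fails if it takes over 48 s, if anything falls off the work surface, if the arm or the gripper's body presses on something with over 40 N, if the wrist force passes 120 N, or if a joint passes its speed limit or range.

### The arm

A 7-joint arm with a two-finger parallel gripper is mounted at the origin on the work surface. World frame = base frame: x ahead of the robot, y to its left, z up, the work surface at z = 0. Lengths are in m, angles in rad, forces in N, time in s.
With the tool pointing down it reaches from about 0.35 to 0.9 m from the base axis. Payload 8.1 kg.
Tool frame: the origin (TCP) lies at the very end of the fingers, on their centre line; the grasp point (between the pads) lies 19 mm behind it; z points along the fingers, x is the direction in which the jaws open and shut, and the axes are right-handed (so a half turn about z gives the same grasp; the last joint's range is limited). The gripper opens to 85 mm and grips with 20 to 120 N. Pads are 22 mm wide; open, the fingers measure 114 mm over their backs; the gripper's body (76 mm by 85 mm) begins 54 mm behind the grasp point. The pads swing forward as they close: fully open they stand 13 mm farther back than shut.
Start: joints at [-1.438, 0.434, 0.025, 1.573, -0.012, 1.134, -0.075], TCP at [0.146, 0.608, 0.231] pointing down, gripper open.
Joint ranges: [-2.62, 2.62], [-0.44, 2.09], [-1.27, 1.32], [0.08, 2.57], [-1.32, 4.46], [0.12, 2], [-2.74, 2.74]. Speed limits (rad/s): [2.22, 2.22, 3.01, 3.01, 3.14, 3.14, 3.14].

### API

Orientations are given as a 3x3 rotation matrix whose columns are the frame's x, y, z axes.
In Python, from cell import bot gives the robot as it stands. The module is installed in compiled form; this text tells all that it offers.
- The arm moves only by the shell command python3 -m creep 'ROWS' [OPENING] [FORCE]. ROWS is JSON, one flat list of numbers, 6 for each row, row after row: the shift along the world's x, y, z in m, then the turn, a rotation vector about the world's x, y, z in degrees. A call has 1 to 5 rows; each row is the pose to reach, as a shift and turn from the pose commanded when the call began; what a row does not reach only later rows make up. A row lasts 1/8 s, in which the tool goes at most 62.5 mm and 10.7 degrees, less where a joint would pass 70% of its speed; a pose out of reach is approached as far as the arm can. A call with a gripper value outside its range is refused whole. OPENING is the opening, from 0 (shut) to 1 (fully open), set as the call begins (- or left out, the last holds). The fingers move at their own pace and stop on an object; FORCE is the grip in N (left out, the last holds). Time passes only in rows, so rows that repeat a pose let the fingers close. It gives the time, the measured TCP pose, the force and the opening at its end, in the units of the state.
- bot.get_obs(): the state, without advancing time (a new reading comes with each control period).
- bot.snapshot(name): name is "scene" or "top" or "wrist"; returns (picture, depth): 420x560x3 uint8, red, green, blue; 420x560 float32, m along the optical axis (not along the pixel's ray), 0 where there is no reading.
- bot.camera_params(name): a dict with "intrinsics" (3x3 intrinsics, pixels), "rvec" (rotation vector, rad) and "tvec" (3), from world to camera coordinates, as OpenCV has them. Camera axes: x right, y down, z forward; pixel columns grow to the right and rows downward; lengths in m; the calibration is good to about 2 mm. A picture is of the moment at which its call begins: read the wrist's pose just before it. camera_params takes no time and is no camera call; for the wrist camera it gives the pose at the moment of the call.
- bot.sign_off(): hands the job in, once; it reports no verdict.
Trained networks look in the newest picture that a camera, given by its name, has taken for a name from the list of things; names that differ only in an ending like _2 or _b are one class to them, and where a whole thing is asked for, a point or a joint stands for the part that bears it (a point fixed in the world has none). Each returns a list of dicts, best first, with "score" (0 to 1); they miss things now and then, are a little off and sometimes report something else, mostly with a low value. They report only what shows in the picture. A call takes as long as a camera call.
- bot.trace(camera, query): "mask" (420x560 bool, what is visible of it) and "rect" ([centre column, centre row, width, height] in pixels, round what is visible of it).
The state is a dict: "clock": time; "joint_pos": joint angles; "joint_velocities": joint speeds; "tau": joint torques, N m; "tcp_pos": TCP position; "tool_rot": TCP orientation; "contact_force": force on the tool from outside, world axes, zero at the start; "ft_torque": the same for the moment, N m; "grip_width": finger opening in m.
Only numpy, scipy, OpenCV 4.12 (cv2) and the standard library are available. Lean on these libraries where they do the work, as an engineer would, in place of code of your own. Each camera call takes 0.05 s, during which the arm holds its last target.

## Working session

There is one attempt and no reset: what is moved stays moved. The work goes in short steps, Python scripts to look and compute and a shell command to move; the robot and the scene stay as the last step left them, time stands still between calls to the robot, and variables do not carry over. Pictures are saved under pics/ and viewed, and the job is handed in when it is done.

```bash
mkdir -p pics
python3 - <<'E'
from cell import bot
import cv2,numpy as np
o=bot.get_obs()
for k in o: print(k,np.round(o[k],3).tolist())
for n in ("scene","top"):
    p,d=bot.snapshot(n); cv2.imwrite(f"pics/{n}0.png",p[...,::-1]); np.save(f"{n}0.npy",d)
    c=bot.camera_params(n); print(n,{k:np.round(c[k],3).tolist() for k in c})
    for q in ("photometer","carriage_post","dial_handle"):
        r=bot.trace(n,q); print(q,[(round(x["score"],2),np.round(x["rect"]).tolist()) for x in r[:3]])
E
```

```text
clock 0.0
joint_pos [-1.438, 0.435, 0.025, 1.574, -0.012, 1.134, -0.075]
joint_velocities [0.001, 0.001, -0.001, 0.002, -0.0, 0.001, 0.0]
tau [0.001, -67.049, 1.025, -31.619, 0.015, 0.013, -0.0]
tcp_pos [0.146, 0.607, 0.231]
tool_rot [[0.234, 0.972, -0.0], [0.972, -0.234, -0.002], [-0.002, 0.0, -1.0]]
contact_force [-0.349, 0.476, 0.738]
ft_torque [0.0, 0.077, 0.042]
grip_width 0.085
scene {'intrinsics': [[464.983, 0.0, 277.318], [0.0, 464.983, 214.143], [0.0, 0.0, 1.0]], 'rvec': [0.96, 2.641, -0.806], 'tvec': [0.47, -0.204, 1.671]}
photometer [(0.8, [307.0, 238.0, 104.0, 111.0])]
carriage_post [(0.82, [292.0, 215.0, 36.0, 41.0]), (0.55, [352.0, 245.0, 30.0, 34.0])]
dial_handle []
top {'intrinsics': [[390.26, 0.0, 279.238], [0.0, 390.26, 211.404], [0.0, 0.0, 1.0]], 'rvec': [2.194, -2.18, 0.051], 'tvec': [-0.037, 0.571, 1.172]}
photometer [(0.62, [257.0, 227.0, 161.0, 60.0])]
carriage_post [(0.89, [285.0, 231.0, 51.0, 37.0]), (0.68, [258.0, 228.0, 158.0, 63.0])]
dial_handle [(0.6, [203.0, 212.0, 52.0, 25.0])]
```

View pics/scene0.png

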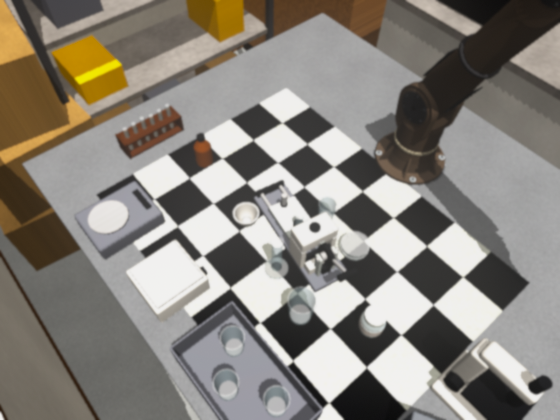

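View pics/top0.png

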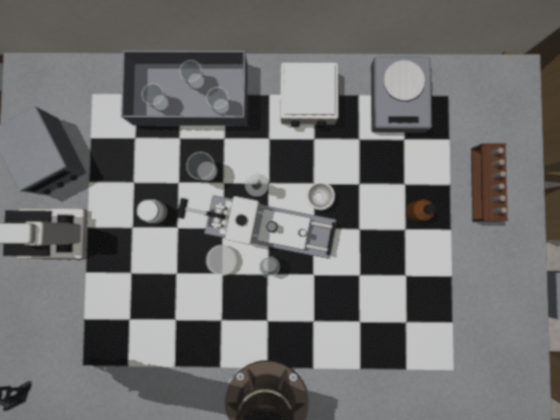

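```bash
cat > h.py <<'E'
import numpy as np,cv2
from cell import bot
def cam(n):
    c=bot.camera_params(n); R=cv2.Rodrigues(np.array(c["rvec"],float))[0]
    return np.array(c["intrinsics"]),R,np.array(c["tvec"]).ravel()
def cloud(d,c):
    K,R,t=c; v,u=np.mgrid[:d.shape[0],:d.shape[1]]
    P=np.stack([(u-K[0,2])/K[0,0]*d,(v-K[1,2])/K[1,1]*d,d],-1)
    W=(P-t)@R; W[d<=0]=np.nan; return W
def ray(u,v,z,c):  # pixel to world at height z
    K,R,t=c; r=R.T@np.linalg.solve(K,[u,v,1]); C=-R.T@t
    return C+r*(z-C[2])/r[2]
def proj(X,c):
    K,R,t=c; p=(R@np.asarray(X).T).T+t; p=p@K.T; return p[...,:2]/p[...,2:]
E
python3 - <<'E'
from h import *
c=cam("top"); d=np.load("top0.npy"); W=cloud(d,c)
p=cv2.imread("pics/top0.png")
cv2.imwrite("pics/topz.png",cv2.resize(p[130:290,130:350],None,fx=3.6,fy=3.6,interpolation=cv2.INTER_CUBIC))
z=W[130:290,130:350,2]
cv2.imwrite("pics/topd.png",cv2.resize(cv2.applyColorMap(np.uint8(np.clip(np.nan_to_num(z)/.17,0,1)*255),cv2.COLORMAP_JET),None,fx=3.6,fy=3.6,interpolation=cv2.INTER_NEAREST))
print(proj([[0,0,0],[.146,.607,.231],[.6,0,0]],c))
E
```

```text
[[266.9626045  401.52131341]
 [ 16.00341856 377.87357296]
 [268.66925155 202.35798816]]
```

View pics/topz.png

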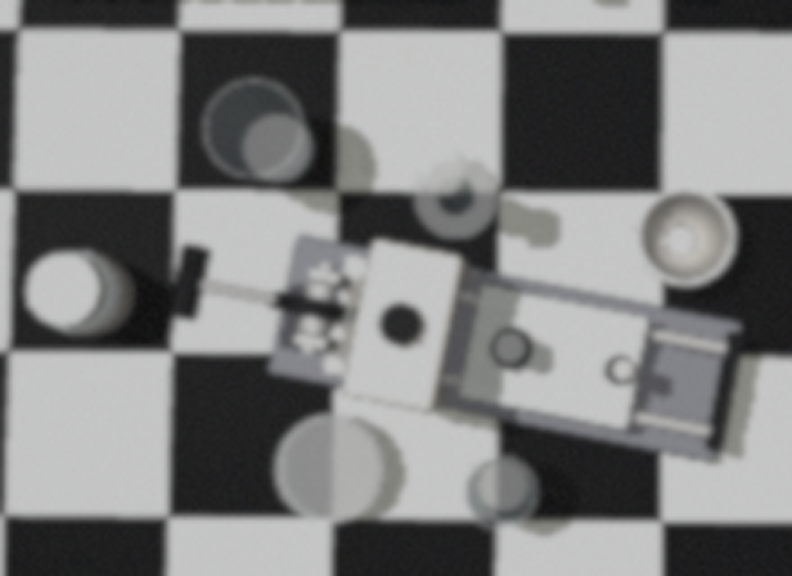

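View pics/topd.png

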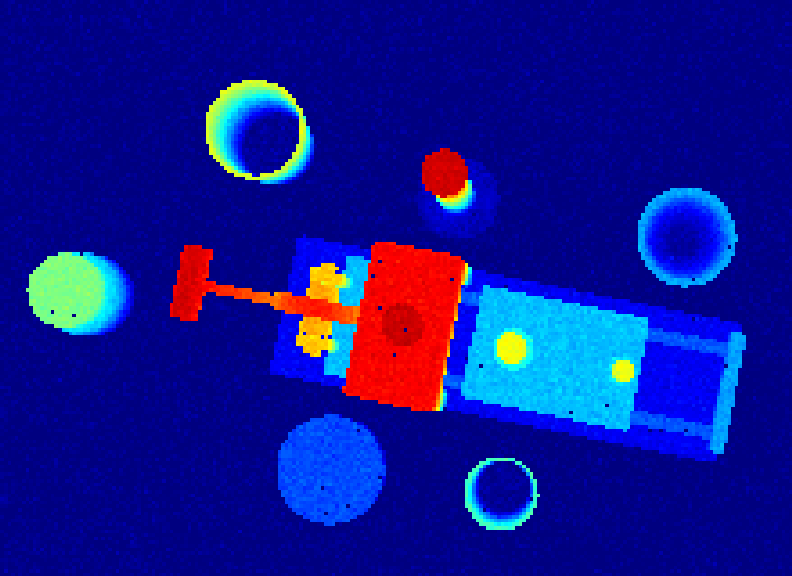

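Run:
```python
from h import *
c=cam("top"); d=np.load("top0.npy"); W=cloud(d,c)
v,u=np.mgrid[:420,:560]
cu=(u-130+.5)*3.6; cv_=(v-130+.5)*3.6
def reg(x,y,r,z0,z1):
    m=(np.hypot(cu-x,cv_-y)<r)&(W[...,2]>z0)&(W[...,2]<z1); return W[m]
P=reg(622,370,25,.09,.12); print("post",P.mean(0),P[:,2].std(),len(P))
H=reg(405,325,110,.14,.165); H=H[H[:,2]<.155]; r=cv2.minAreaRect(H[:,:2].astype(np.float32)*1000); print("head",r,H[:,2].mean())
cap=reg(402,324,18,.14,.17); print("cap",cap.mean(0))
h=reg(191,283,45,.135,.17); r=cv2.minAreaRect(h[:,:2].astype(np.float32)*1000); print("handle",r,h.mean(0),h[:,2].max())
s=reg(555,358,110,.045,.065); r=cv2.minAreaRect(s[:,:2].astype(np.float32)*1000);print("sled",r)
b=reg(500,350,300,.012,.028); r=cv2.minAreaRect(b[:,:2].astype(np.float32)*1000);print("base",r)
for n,x,y,R,z0 in (("jar",65,290,50,.08),("dish",331,470,60,.028),("sbeak",502,494,40,.06),("mortar",687,237,60,.04),("cyl",445,172,30,.14),("lbeak",255,130,60,.09)):
    q=reg(x,y,R,z0,.2); r=cv2.minEnclosingCircle(q[:,:2].astype(np.float32)*1000); print(n,r,q[:,2].mean())
```

```text
post [ 0.50722692 -0.09986277  0.10241714] 0.0037980733332638236 32
head ((544.4114990234375, 90.8407211303711), (117.61133575439453, 119.6335678100586), 79.06946563720703) 0.14917405560231195
cap [0.54071446 0.06745989 0.15799632]
handle ((569.0551147460938, 218.51170349121094), (42.07090377807617, 55.688377380371094), 77.28551483154297) [0.57042529 0.22460657 0.15240678] 0.159809347126421
sled ((517.9917602539062, -46.72991943359375), (140.02520751953125, 93.64617919921875), 78.8783187866211)
base ((535.2425537109375, -5.8175811767578125), (391.3475036621094, 316.6029052734375), 86.29998779296875)
jar ((569.062255859375, 346.0777587890625), 30.22449493408203) 0.08489035277067629
dish ((424.05096435546875, 139.50454711914062), 44.93149948120117) 0.03378235772195099
sbeak ((409.19232177734375, -4.4975996017456055), 29.684371948242188) 0.07244920188876398
mortar ((618.30029296875, -154.46249389648438), 41.221168518066406) 0.048036079595682936
cyl ((654.7149658203125, 38.11420822143555), 18.182249069213867) 0.1568901207173931
lbeak ((697.0863647460938, 192.9344024658203), 39.98545837402344) 0.09787040974664638
```

```bash
python3 -m creep '[0.025,-0.054,0,0,0,0.5, 0.05,-0.108,0,0,0,1, 0.075,-0.162,0,0,0,1.5, 0.1,-0.216,0,0,0,2, 0.125,-0.27,0,0,0,2.3]' 0 40
```

```text
clock: 1.02
tcp_pos: [0.2717, 0.336, 0.2316]
tool_rot: [[0.194, 0.981, 0.0], [0.981, -0.194, 0.001], [0.001, 0.0, -1.0]]
contact_force: [0.2, 0.3, -0.8]
grip_width: 0.0002
```

```bash
python3 -m creep '[0.022,-0.05,0,0,0,0, 0.045,-0.1,0,0,0,0, 0.067,-0.15,0,0,0,0, 0.09,-0.2,0,0,0,0, 0.112,-0.245,0,0,0,0]' && python3 -m creep '[0.022,-0.05,0,0,0,0, 0.045,-0.1,0,0,0,0, 0.067,-0.15,0,0,0,0, 0.09,-0.2,0,0,0,0, 0.112,-0.245,0,0,0,0]'
python3 - <<'E'
from h import *
c=cam("wrist"); p,d=bot.snapshot("wrist"); cv2.imwrite("pics/w1.png",p[...,::-1]); W=cloud(d,c)
m=(W[...,2]>.09)&(W[...,2]<.12)&(np.hypot(W[...,0]-.507,W[...,1]+.1)<.03)
print(m.sum(),W[m].mean(0) if m.any() else 0, -c[1].T@c[2])
E
```

```text
clock: 1.65
tcp_pos: [0.3836, 0.0909, 0.2317]
tool_rot: [[0.195, 0.981, 0.001], [0.981, -0.195, 0.001], [0.001, 0.001, -1.0]]
contact_force: [0.7, 0.8, -0.1]
grip_width: -0.0002
clock: 2.28
tcp_pos: [0.4958, -0.1541, 0.2316]
tool_rot: [[0.194, 0.981, 0.001], [0.981, -0.194, -0.0], [0.0, 0.001, -1.0]]
contact_force: [1.4, 1.2, 0.0]
grip_width: 0.0001
437 [ 0.50505234 -0.10166728  0.1018508 ] [ 0.42022332 -0.13844562  0.37377438]
```

View pics/w1.png

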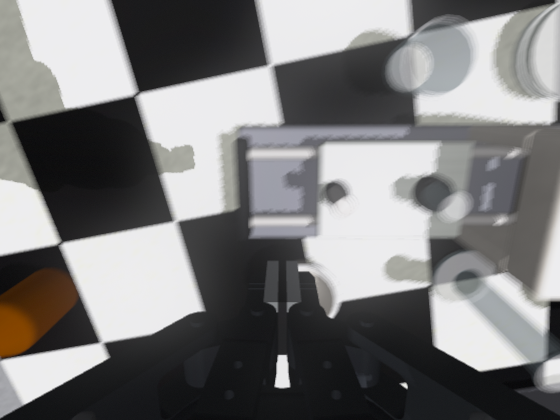

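```bash
python3 -m creep '[0,0,-0.05,0,0,0, 0,0,-0.1,0,0,0, 0,0,-0.135,0,0,0, 0,0,-0.16,0,0,0]' && python3 -m creep '[0.0015,0.008,0,0,0,0, 0.003,0.0155,0,0,0,0, 0.004,0.021,0,0,0,0, 0.005,0.0255,0,0,0,0, 0.006,0.03,0,0,0,0]'
```

```text
clock: 2.82
tcp_pos: [0.4945, -0.152, 0.0698]
tool_rot: [[0.194, 0.981, -0.001], [0.981, -0.194, 0.0], [-0.0, -0.001, -1.0]]
contact_force: [-0.6, 1.0, -0.1]
grip_width: 0.0
clock: 3.45
tcp_pos: [0.5014, -0.1222, 0.0718]
tool_rot: [[0.194, 0.981, 0.001], [0.981, -0.194, -0.0], [-0.0, 0.001, -1.0]]
contact_force: [-1.1, -2.8, 1.7]
grip_width: 0.0003
```

```bash
python3 -m creep '[0.002,0.01,0,0,0,0, 0.004,0.02,0,0,0,0, 0.006,0.03,0,0,0,0, 0.008,0.04,0,0,0,0, 0.0095,0.048,0,0,0,0]' && python3 -m creep '[0.001,0.004,0,0,0,0, 0.0015,0.008,0,0,0,0, 0.002,0.011,0,0,0,0, 0.003,0.014,0,0,0,0, 0.003,0.016,0,0,0,0]'
```

```text
clock: 4.08
tcp_pos: [0.5107, -0.0734, 0.0713]
tool_rot: [[0.194, 0.981, 0.0], [0.981, -0.194, 0.0], [0.0, -0.0, -1.0]]
contact_force: [-0.1, -2.0, 1.2]
grip_width: -0.0
clock: 4.7
tcp_pos: [0.5136, -0.0582, 0.0713]
tool_rot: [[0.195, 0.981, 0.0], [0.981, -0.195, 0.0], [0.0, 0.0, -1.0]]
contact_force: [0.6, -1.7, 0.5]
grip_width: -0.0001
```

```bash
python3 -m creep '[0.0003,0.0015,0,0,0,0, 0.0006,0.003,0,0,0,0, 0.0008,0.004,0,0,0,0, 0.0008,0.004,0,0,0,0]'
```

```text
clock: 5.2
tcp_pos: [0.5142, -0.0551, 0.0713]
tool_rot: [[0.195, 0.981, 0.0], [0.981, -0.195, -0.001], [-0.001, 0.0, -1.0]]
contact_force: [-0.3, -4.6, 0.1]
grip_width: -0.0001
```

Run:
```python
from h import *
for n in ("top","wrist"):
    c=cam(n); p,d=bot.snapshot(n); W=cloud(d,c); cv2.imwrite(f"pics/{n}2.png",p[...,::-1])
    s=W[(W[...,2]>.05)&(W[...,2]<.058)&(np.hypot(W[...,0]-.525,W[...,1])<.12)]
    print(n,len(s),cv2.minAreaRect(s[:,:2].astype(np.float32)*1000) if len(s)>5 else 0)
```

```text
top 138 ((549.3152465820312, 68.03286743164062), (94.37226104736328, 103.14787292480469), 69.05804443359375)
wrist 30851 ((496.820556640625, 21.701595306396484), (129.70399475097656, 174.1389923095703), 81.19425201416016)
```

```bash
python3 -m creep '[0.0003,0.0015,0,0,0,0, 0.0006,0.003,0,0,0,0, 0.0006,0.003,0,0,0,0, 0.0006,0.003,0,0,0,0]'
```

```text
clock: 5.8
tcp_pos: [0.5142, -0.0549, 0.0714]
tool_rot: [[0.198, 0.98, -0.0], [0.98, -0.198, -0.004], [-0.004, 0.0, -1.0]]
contact_force: [-1.2, -14.1, 0.9]
grip_width: -0.0001
```

View pics/wrist2.png

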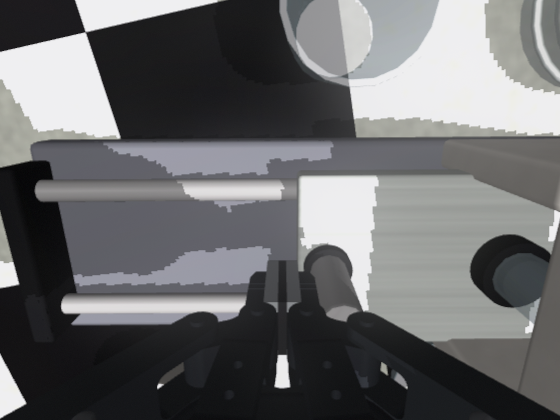

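```bash
python3 -m creep '[-0.002,-0.01,0,0,0,0, -0.006,-0.03,0,0,0,0, -0.008,-0.04,0.03,0,0,0, -0.008,-0.04,0.08,0,0,0, -0.008,-0.04,0.14,0,0,0]' && python3 -m creep '[0,0,0.02,0,0,0, 0,0,0.02,0,0,0]'
python3 - <<'E'
from h import *
for n in ("wrist","top"):
    c=cam(n); p,d=bot.snapshot(n); W=cloud(d,c); cv2.imwrite(f"pics/{n}3.png",p[...,::-1])
    m=(W[...,2]>.095)&(W[...,2]<.112)&(np.hypot(W[...,0]-.521,W[...,1]+.033)<.03)
    print(n,m.sum(),W[m].mean(0) if m.any() else 0)
    m=(W[...,2]>.154)&(W[...,2]<.162)&(np.hypot(W[...,0]-.541,W[...,1]-.067)<.025)
    print(m.sum(),W[m].mean(0) if m.any() else 0)
    h=W[(W[...,2]>.14)&(W[...,2]<.165)&(np.hypot(W[...,0]-.572,W[...,1]-.2255)<.034)]
    if len(h)>20: print("h",cv2.minAreaRect(h[:,:2].astype(np.float32)*1000),np.percentile(h[:,2],95),h.mean(0))
E
```

```text
clock: 6.42
tcp_pos: [0.5061, -0.0907, 0.2122]
tool_rot: [[0.194, 0.981, -0.002], [0.981, -0.194, 0.001], [0.0, -0.002, -1.0]]
contact_force: [1.4, 0.3, 0.3]
grip_width: -0.0004
clock: 6.68
tcp_pos: [0.5079, -0.0908, 0.2329]
tool_rot: [[0.193, 0.981, 0.003], [0.981, -0.193, 0.001], [0.002, 0.003, -1.0]]
contact_force: [0.2, 0.2, -0.5]
grip_width: 0.0001
wrist 401 [ 0.51860556 -0.03327581  0.10269302]
1855 [0.53823304 0.06664375 0.15751459]
top 3 [ 0.52122647 -0.02521498  0.10377185]
109 [0.54035393 0.06712781 0.15748343]
h ((570.7449340820312, 227.17788696289062), (49.16218566894531, 49.4281005859375), 29.535606384277344) 0.15786194076702129 [0.57046281 0.2246075  0.15281679]
```

View pics/wrist3.png

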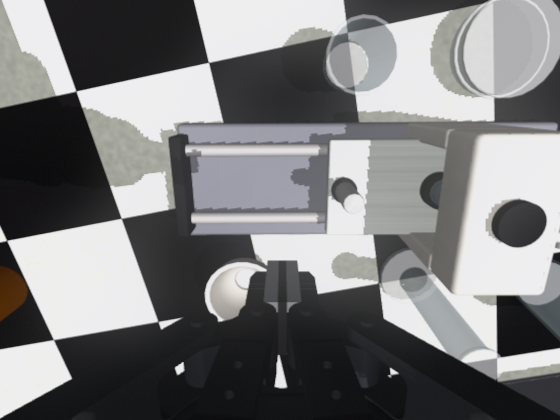

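```bash
python3 -m creep '[0.011,0.052,0,0,0,0, 0.022,0.104,0,0,0,0, 0.033,0.156,0,0,0,0, 0.044,0.208,0,0,0,0, 0.053,0.255,0,0,0,0]' && python3 -m creep '[0.002,0.01,0,0,0,0, 0.002,0.01,0,0,0,0]'
python3 - <<'E'
from h import *
n="wrist"
c=cam(n); p,d=bot.snapshot(n); W=cloud(d,c); cv2.imwrite(f"pics/{n}4.png",p[...,::-1])
m=(W[...,2]>.154)&(W[...,2]<.162)&(np.hypot(W[...,0]-.541,W[...,1]-.067)<.025)
print(m.sum(),W[m].mean(0) if m.any() else 0)
yi=np.array([.194,.981]);xi=np.array([.981,-.194])
q=(W[...,:2]-[.5404,.0671]);X=q@xi;Y=q@yi
h=(W[...,2]>.12)&(W[...,2]<.165)&(abs(X)<.035)&(abs(Y-.163)<.02)
print(h.sum()); P=np.c_[X[h],Y[h],W[h][:,2]]
k=abs(P[:,0])>.008
print(np.percentile(P,[1,50,99],axis=0).round(4).tolist()); P=P[k]; print(np.percentile(P,[1,50,99],axis=0).round(4).tolist())
E
```

```text
clock: 7.4
tcp_pos: [0.5592, 0.1658, 0.2295]
tool_rot: [[0.194, 0.981, -0.003], [0.981, -0.194, -0.001], [-0.001, -0.002, -1.0]]
contact_force: [-0.3, -1.3, 0.5]
grip_width: -0.0001
clock: 7.65
tcp_pos: [0.5612, 0.1738, 0.2298]
tool_rot: [[0.193, 0.981, -0.002], [0.981, -0.193, -0.001], [-0.002, -0.002, -1.0]]
contact_force: [-0.3, -0.2, -0.4]
grip_width: 0.0002
1853 [0.53875793 0.06843043 0.15754048]
2867
[[-0.0301, 0.1444, 0.1379], [-0.0051, 0.1615, 0.1542], [0.0243, 0.1744, 0.1571]]
[[-0.0302, 0.1538, 0.1414], [-0.0132, 0.1625, 0.1544], [0.0246, 0.1744, 0.1572]]
```

View pics/wrist4.png

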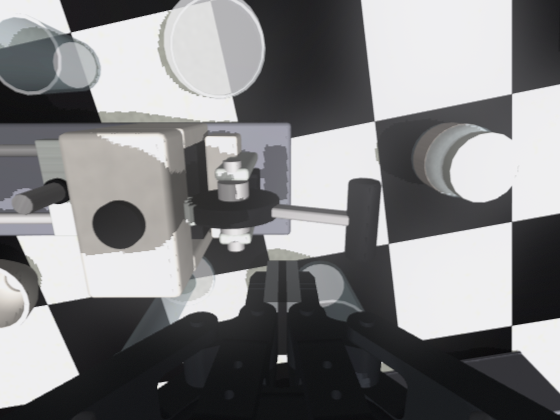

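```bash
python3 -m creep '[0.005,0.0275,0,0,0,0, 0.01,0.055,0,0,0,0, 0.01,0.055,-0.03,0,0,0, 0.01,0.055,-0.055,0,0,0, 0.01,0.055,-0.064,0,0,0]' && python3 -m creep '[0,0,-0.004,0,0,0, 0,0,-0.008,0,0,0, 0,0,-0.012,0,0,0, 0,0,-0.012,0,0,0]'
```

```text
clock: 8.32
tcp_pos: [0.5711, 0.2296, 0.1657]
tool_rot: [[0.194, 0.981, -0.002], [0.981, -0.194, -0.001], [-0.001, -0.002, -1.0]]
contact_force: [0.6, 0.1, 0.2]
grip_width: 0.0
clock: 8.82
tcp_pos: [0.5726, 0.2292, 0.1561]
tool_rot: [[0.194, 0.981, 0.001], [0.981, -0.194, 0.001], [0.001, 0.001, -1.0]]
contact_force: [-0.3, 0.1, 4.8]
grip_width: 0.0003
```

```bash
python3 -m creep '[0,0,-0.008,0,0,0, 0,0,-0.016,0,0,0, 0,0,-0.024,0,0,0, 0,0,-0.032,0,0,0, 0,0,-0.04,0,0,0]' && python3 -m creep '[0,0,-0.006,0,0,0, 0,0,-0.012,0,0,0, 0,0,-0.018,0,0,0, 0,0,-0.023,0,0,0]'&& python3 -m creep '[0,0,-0.002,0,0,0, 0,0,-0.004,0,0,0]'
```

```text
clock: 9.45
tcp_pos: [0.573, 0.2301, 0.1162]
tool_rot: [[0.194, 0.981, 0.003], [0.981, -0.194, 0.002], [0.003, 0.002, -1.0]]
contact_force: [1.3, 2.2, 3.7]
grip_width: -0.0
clock: 9.95
tcp_pos: [0.5723, 0.2281, 0.0926]
tool_rot: [[0.195, 0.981, 0.001], [0.981, -0.195, -0.0], [-0.0, 0.001, -1.0]]
contact_force: [0.0, -0.9, 5.0]
grip_width: -0.0001
clock: 10.2
tcp_pos: [0.5722, 0.2274, 0.0885]
tool_rot: [[0.195, 0.981, 0.0], [0.981, -0.195, -0.001], [-0.001, 0.0, -1.0]]
contact_force: [-0.2, -2.8, 6.8]
grip_width: 0.0003
```

```bash
for i in 1; do python3 -m creep '[0,0,-0.001,0,0,0, 0,0,-0.001,0,0,0]'; done; python3 -m creep '[0,0,-0.001,0,0,0, 0,0,-0.001,0,0,0]'; python3 -m creep '[0,0,-0.001,0,0,0, 0,0,-0.001,0,0,0]'
```

```text
clock: 10.45
tcp_pos: [0.5722, 0.2272, 0.0876]
tool_rot: [[0.196, 0.981, 0.0], [0.981, -0.196, -0.001], [-0.001, 0.0, -1.0]]
contact_force: [-0.7, -2.4, 7.2]
grip_width: -0.0001
clock: 10.7
tcp_pos: [0.5722, 0.227, 0.0867]
tool_rot: [[0.196, 0.981, 0.0], [0.981, -0.196, -0.001], [-0.001, 0.0, -1.0]]
contact_force: [-0.7, -2.9, 8.8]
grip_width: -0.0001
clock: 10.95
tcp_pos: [0.5721, 0.2268, 0.0858]
tool_rot: [[0.196, 0.981, -0.0], [0.981, -0.196, -0.002], [-0.002, 0.0, -1.0]]
contact_force: [-2.1, -4.7, 9.3]
grip_width: -0.0002
```

```bash
python3 -m creep '[0,0,-0.001,0,0,0, 0,0,-0.001,0,0,0]';  python3 -m creep '[0,0,-0.001,0,0,0, 0,0,-0.001,0,0,0]'
```

```text
clock: 11.2
tcp_pos: [0.5721, 0.2266, 0.0848]
tool_rot: [[0.196, 0.981, -0.0], [0.981, -0.196, -0.002], [-0.002, 0.0, -1.0]]
contact_force: [-2.6, -4.6, 10.5]
grip_width: -0.0
clock: 11.45
tcp_pos: [0.572, 0.2263, 0.0839]
tool_rot: [[0.196, 0.981, -0.0], [0.981, -0.196, -0.002], [-0.002, 0.0, -1.0]]
contact_force: [-2.3, -5.1, 11.0]
grip_width: -0.0
```

Run:
```python
from h import *
yi=np.array([.194,.981]);xi=np.array([.981,-.194])
for n in ("scene","top","wrist"):
    c=cam(n); p,d=bot.snapshot(n); W=cloud(d,c); cv2.imwrite(f"pics/{n}5.png",p[...,::-1])
    q=(W[...,:2]-([.5404,.0671] if n!="wrist" else [.5388,.0684]));X=q@xi;Y=q@yi
    h=(W[...,2]>.05)&(W[...,2]<.1)&(abs(X)<.035)&(abs(Y-.163)<.025)
    P=np.c_[X[h],Y[h],W[h][:,2]]
    print(n,h.sum())
    for s in (-1,1):
        k=P[(P[:,0]*s>.014)]
        if len(k)>3: print(s,len(k),np.percentile(k,[2,50,98],axis=0).round(4).tolist())
    if n=="scene": 
        a,b=proj([.572,.2265,.08],c); print(a,b); a=int(a);b=int(b)
        cv2.imwrite("pics/s5.png",cv2.resize(p[b-45:b+45,a-60:a+60,::-1],None,fx=6,fy=6,interpolation=cv2.INTER_CUBIC))
```

```text
scene 102
1 45 [[0.0142, 0.1564, 0.0679], [0.0207, 0.1674, 0.0799], [0.0257, 0.1762, 0.087]]
342.198174898873 284.6507928484617
top 47
-1 26 [[-0.0283, 0.1537, 0.0741], [-0.0227, 0.1577, 0.0804], [-0.0153, 0.1676, 0.0869]]
1 18 [[0.0151, 0.1537, 0.0716], [0.0213, 0.1573, 0.0797], [0.0264, 0.1639, 0.085]]
wrist 4008
-1 1752 [[-0.0284, 0.1533, 0.0677], [-0.0232, 0.1631, 0.081], [-0.0144, 0.1733, 0.084]]
```

View pics/wrist5.png

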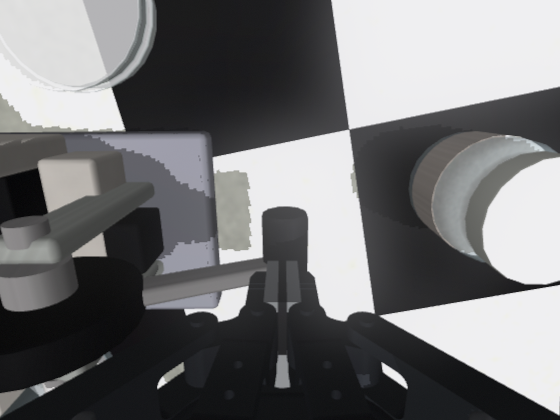

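View pics/s5.png

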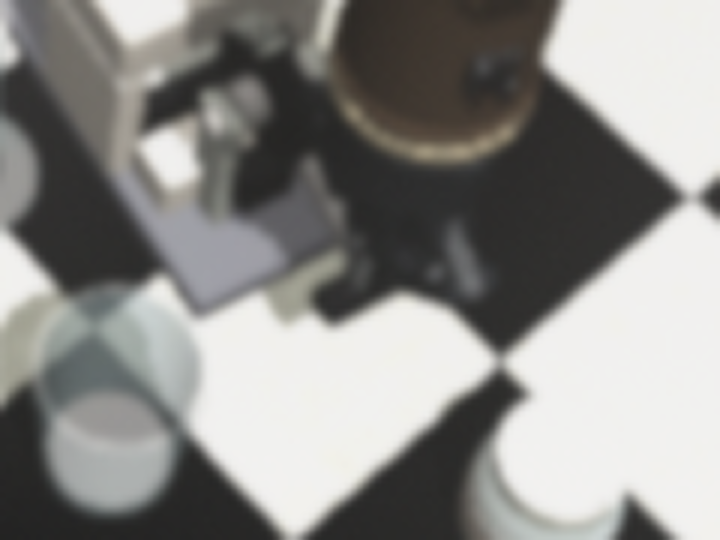

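```bash
python3 -m creep '[-0.0003,-0.0012,-0.0005,0,0,0, -0.0003,-0.0012,-0.001,0,0,0, -0.0003,-0.0012,-0.001,0,0,0, -0.0003,-0.0012,-0.001,0,0,0]'
```

```text
clock: 12.1
tcp_pos: [0.572, 0.226, 0.0831]
tool_rot: [[0.196, 0.981, 0.0], [0.981, -0.196, -0.001], [-0.001, 0.001, -1.0]]
contact_force: [-2.6, -2.8, 11.5]
grip_width: -0.0001
```

Run:
```python
from h import *
yi=np.array([.194,.981]);xi=np.array([.981,-.194])
c=cam("wrist"); p,d=bot.snapshot("wrist"); W=cloud(d,c)
q=W[...,:2]-[.5388,.0684];X=q@xi;Y=q@yi
h=(W[...,2]>.05)&(W[...,2]<.1)&(X<-.014)&(X>-.035)&(abs(Y-.163)<.025)
print("bar top",np.percentile(W[h][:,2],[90,95,98]))
c=cam("top"); p,d=bot.snapshot("top"); W=cloud(d,c); cv2.imwrite("pics/top6.png",p[130:290,130:350,::-1].repeat(3,0).repeat(3,1))
m=(W[...,2]>.093)&(W[...,2]<.112)&(np.hypot(W[...,0]-.521,W[...,1]+.033)<.03); print("post",m.sum(),W[m].mean(0))
for n,x,y,z0 in (("jar",569,346,.08),("dish",424,139.5,.028),("sb",409,-4.5,.06),("mortar",618,-154,.04),("cyl",655,38,.14),("lb",697,193,.09)):
    k=W[(np.hypot(W[...,0]*1e3-x,W[...,1]*1e3-y)<60)&(W[...,2]>z0)&(W[...,2]<.165)]
    k=k[np.hypot(k[:,0]*1e3-x,k[:,1]*1e3-y)<52]
    print(n,cv2.minEnclosingCircle(k[:,:2].astype(np.float32)*1000) if len(k) else None)
o=bot.get_obs(); print(o["contact_force"],o["tcp_pos"],o["clock"])
```

```text
bar top [0.08253722 0.08287393 0.08317403]
post 32 [ 0.52080344 -0.03225484  0.10399714]
jar None
dish ((423.9362487792969, 139.35984802246094), 45.05350875854492)
sb ((409.2140808105469, -4.539236545562744), 29.65048599243164)
mortar ((618.3270263671875, -154.2910614013672), 41.266056060791016)
cyl ((654.3038330078125, 37.41073989868164), 17.866952896118164)
lb ((697.4065551757812, 193.45904541015625), 40.175594329833984)
[-2.11737112 -2.81808837 10.21447895] [0.57202337 0.22602681 0.08309991] 12.2
```

View pics/top6.png

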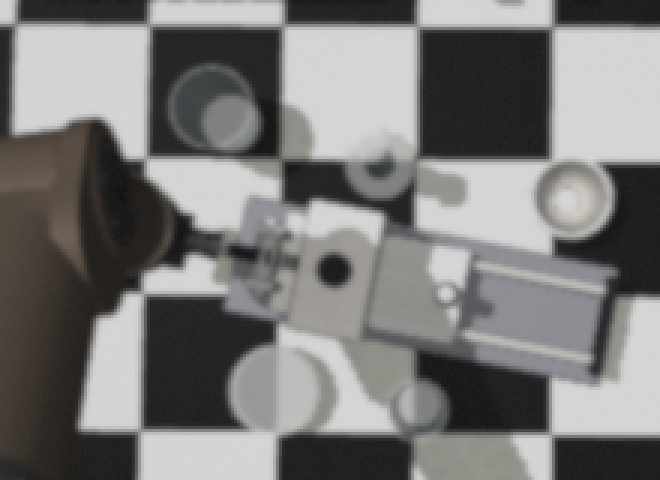

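The top view shows the carriage in under the head, with the post at (445,293) in the enlarged crop, and the bystanders unmoved. The arm hides the jar there, but the last wrist picture shows it standing.

```bash
python3 -c "
from cell import bot
print(bot.sign_off())"
```

```text
the job is handed in; nothing more can be done
None
```

The carriage is fully in, and I handed the job in with the closed fingers still pressing the dial's handle down at the third click. It took about 12 s of the 48 s allowed.

- **Carriage:** I pushed it in by its post with the closed fingers, about 69 mm, until it met the stop. At the stop the position no longer changed while the force rose to 14 N. After I backed off, and again at the end, the post measured 101–102 mm from the head centre, against 102 mm expected when fully in.
- **Dial:** I pressed the handle from above, only after the carriage was in.
  - **By height:** at the end the bar top was at about 83 mm, which puts the dial at about 0.75 rad. That is past the click at 0.72 and just short of the stop at 0.76, uncertain by about 0.01 rad.
  - **By force:** the vertical push was 10–11.5 N, part of it friction at the fingertip. That works out to about 8–9.5 N along the handle's path, against 8 N expected at the third click. I judged the click from height and held force, because my coarse force samples did not show it as a separate drop.
- **Bystanders:** five showed no shift beyond about 1 mm in the last top view. The jar was hidden by the arm there, so I have no final measurement of it. The last wrist picture I viewed, just before the final 1 mm of press, shows it upright in place. I did not measure the reagent bottle, which stood well away from every motion.

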